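Put measured parts away by kind

ROBOT

A 6-joint arm with a two-finger parallel gripper is mounted at the origin on the work surface. World frame = base frame: x ahead of the robot, y to its left, z up, the work surface at z = 0. Lengths are in m, angles in rad, forces in N, time in s.
With the tool pointing down it reaches from about 0.35 to 0.725 m from the base axis. Payload 4.3 kg.
Tool frame: the origin (TCP) lies on the front face of the gripper's body, between the roots of the fingers; the fingertips stand 73 mm ahead of it and the grasp point (between the pads) lies 54 mm ahead of it; y points along the fingers, x is the direction in which the jaws open and shut, and the axes are right-handed (so a half turn about y gives the same grasp; the last joint's range is limited). The gripper opens to 85 mm and grips with 20 to 120 N. Pads are 22 mm wide; open, the fingers measure 114 mm over their backs; the gripper's body (76 mm by 85 mm) begins 54 mm behind the grasp point. The pads swing forward as they close: fully open they stand 13 mm farther back than shut.
Start: joints at [-1.445, 0.377, 0.081, 1.274, 0, 1.46], TCP at [0.134, -0.559, 0.304] pointing down, gripper open.
Joint ranges: [-2.72, 2.72], [-0.84, 1.66], [-1.02, 1.22], [-1.77, 2.12], [-1.37, 1.28], [-3.14, 3.14]. Speed limits (rad/s): [2.57, 2.57, 3.14, 3.14, 3.14, 3.14].

INTERFACE

Orientations are given as a unit quaternion [w, x, y, z].
In Python, from plant import robot gives the robot as it stands. The module is installed in compiled form; this text tells all that it offers.
- The arm moves only by the tool arm_command, never from a script. Its argument "series" is text: rows parted by semicolons, each of 7 numbers parted by spaces: the turn, a rotation vector about the tool's x, y, z in degrees, then the shift along the tool's x, y, z in mm, then the opening, from 0 (shut) to 1 (fully open). A call has exactly 8 rows; each row is the pose to reach, as a shift and turn from the pose commanded when the call began, along the tool's axes at that moment; what a row does not reach only later rows make up. A row lasts 1/10 s, in which the tool goes at most 50 mm and 8.59 degrees, less where a joint would pass 70% of its speed; a pose out of reach is approached as far as the arm can. A call with a gripper value outside its range is refused whole. The fingers move at their own pace and stop on an object; the grip force is fixed at half the most. Time passes only in rows, so rows that repeat a pose let the fingers close, or fill a call up. It gives the time, the measured TCP pose, the force and the opening at its end, in the units of the state.
- robot.get_state(): the state, without advancing time (a new reading comes with each control period).
- robot.grab_frame(name): name is "scene" or "side" or "wrist"; returns the picture (400x640x3 uint8, red, green, blue); there is no depth.
- robot.camera_params(name): a dict with "intrinsics" (3x3 intrinsics, pixels), "k1" (the pictures are not rectified: a ray, as slopes to the right and down, at radius r is drawn at 1 + k1 r^2 times it, then the intrinsics apply), "R" (3x3) and "t" (3): a world point X has camera coordinates R X + t. Camera axes: x right, y down, z forward; pixel columns grow to the right and rows downward; lengths in m; the calibration is good to about 2 mm. A picture is of the moment at which its call begins: read the wrist's pose just before it. camera_params takes no time and is no camera call; for the wrist camera it gives the pose at the moment of the call.
- robot.close_job(): hands the job in, once; it reports no verdict.
The state is a dict: "time": time; "joint_positions": joint angles; "joint_vel": joint speeds; "joint_efforts": joint torques, N m; "ee_pos": TCP position; "eef_rot": TCP orientation; "contact_force": force on the tool from outside, world axes, zero at the start; "torque": the same for the moment, N m; "grip_width": finger opening in m.
Only numpy, scipy, OpenCV 4.12 (cv2) and the standard library are available. Lean on these libraries where they do the work, as an engineer would, in place of code of your own. Each camera call takes 0.05 s, during which the arm holds its last target. There are 200 camera calls.

TASK

The measured steel parts lie mixed on the bench mat by the measuring microscope: put them away. Both rings go over the post of the ring stand, the larger one flat at the bottom and the smaller one flat on top of it; each hexagonal spacer goes into a lane of the two-lane tray, one per lane, lying along the lane; and the V-block goes into the square tray, standing upright with its groove up. Lower each part into place rather than dropping it, and do not shift the bottle or the wipes box.

Things in the scene. Friction and masses are not known exactly. Their poses are not given: they have to be found in the camera images.
- ring_large: Larger flat steel ring, 60 mm outside, 30 mm hole, 16 mm high, about 0.26 kg, lying flat on the bench (a 1 mm mat, drawn only). Origin: centre of its underside; z up along its axis.
- ring_small: Smaller flat steel ring, 44 mm outside, 30 mm hole, 16 mm high, about 0.1 kg, lying flat. Origin: centre of its underside; z up along its axis.
- hex_a: Steel hexagonal spacer bar, 22 mm across flats, 70 mm long, about 0.2 kg, lying on one flat. Origin: the middle of the bar (11 mm above the surface it lies on); x along its length; as it lies at the start z points up. The corners left and right are 25.4 mm apart.
- hex_b: A second hexagonal spacer bar, the same as hex_a in every way.
- vblock: Steel V-block, 45 mm long (x), 35 mm wide (y), 30 mm high, about 0.3 kg, with a V-groove along x in its top face (23 mm wide at the top, 12 mm deep). Stands with the groove up; origin: centre of its underside; z up. The two long outer sides (facing y) are plain, 35 mm apart.
- ring_stand: Ring stand, fixed: grey round base 110 mm in diameter, 8 mm thick, with one upright post 14 mm in diameter at its centre, its top 50 mm above the bench and tapered to 4 mm over the last 8 mm. Origin: centre of the base's underside on the bench; z up along the post. A ring flat on the base has its underside at z = 8 mm, one on top of it at 24 mm.
- lane_tray: Low grey tray with two lanes, fixed: 130 mm long (x), 136 mm wide (y), 10 mm high, walls and floor 4 mm thick, a 4 mm divider along x in the middle as high as the walls. The lanes run along x, 62 mm wide and 122 mm long inside, centred at y = +33 and -33 mm. Origin: centre of its underside on the bench; z up. A spacer lying in a lane has its middle 15 mm above the bench.
- square_tray: Grey square tray with one bay, fixed: 98 x 98 mm outside, 90 x 90 mm inside, 16 mm high, walls and floor 4 mm thick. Origin: centre of its underside on the bench; z up.
- bottle: Bystander: white closed plastic bottle with a blue cap, 56 mm in diameter, 150 mm tall, loose, standing beyond the trays. Origin: centre of its underside.
- wipes: Bystander: cardboard box of wipes, 120 x 120 mm, 80 mm high, with a wipe standing 28 mm out of its top; loose, standing beyond the trays. Origin: centre of its underside.
Mind the look-alikes: they are no part of the job. What is shaped like the ring_small but brown, green or turquoise is not meant.

How it is judged:
At the end, for the whole second after the job is handed in: Rings round the post, flat, large below small (4 mm, 0.12 rad); one spacer flat on the floor of each lane (30 mm along, 20 mm across, 0.45 rad); V-block upright on the square tray's floor (33 mm from its middle each way); all at rest (horizontal distance between each of ring_large, ring_small and ring_stand below 0.012 m and z of ring_large in the frame of ring_stand between 0.004 and 0.012 m and angle between each of ring_large, ring_small, vblock's own z axis and vertical below 0.12 rad and z of ring_small in the frame of ring_stand between 0.02 and 0.028 m and x of hex_a in the frame of lane_tray between -0.03 and 0.03 m and z of hex_a in the frame of lane_tray between 0.011 and 0.019 m and angle between hex_a's own x axis and vertical between 1.45 and 1.69 rad and angle between the x axis of each of hex_a, hex_b and the x axis of lane_tray, either way round below 0.45 rad and x of hex_b in the frame of lane_tray between -0.03 and 0.03 m and z of hex_b in the frame of lane_tray between 0.011 and 0.019 m and angle between hex_b's own x axis and vertical between 1.45 and 1.69 rad and ((y of hex_a in the frame of lane_tray between 0.014 and 0.054 m and y of hex_b in the frame of lane_tray between -0.054 and -0.014 m) or (y of hex_a in the frame of lane_tray between -0.054 and -0.014 m and y of hex_b in the frame of lane_tray between 0.014 and 0.054 m)) and x of vblock in the frame of square_tray between -0.033 and 0.033 m and y of vblock in the frame of square_tray between -0.033 and 0.033 m and z of vblock in the frame of square_tray between 0 and 0.008 m and linear speed of each of ring_large, ring_small, hex_a, hex_b, vblock below 0.02 m/s and angular speed of each of ring_large, ring_small, hex_a, hex_b, vblock below 0.3 rad/s); the robot touches nothing.
It fails at once if the bottle was shifted by more than 25 mm (distance of bottle from where it was at the start of the episode above 0.025 m).
It fails at once if the wipes box was shifted by more than 25 mm (distance of wipes from where it was at the start of the episode above 0.025 m).
It fails at once if a part was dropped (falling faster than 0.8 m/s out of the fingers, some 33 mm) ((contact force between the fingers and ring_large below 0.05 N and linear speed of ring_large above 0.8 m/s) or (contact force between the fingers and ring_small below 0.05 N and linear speed of ring_small above 0.8 m/s) or (contact force between the fingers and hex_a below 0.05 N and linear speed of hex_a above 0.8 m/s) or (contact force between the fingers and hex_b below 0.05 N and linear speed of hex_b above 0.8 m/s) or (contact force between the fingers and vblock below 0.05 N and linear speed of vblock above 0.8 m/s)).
It also fails if it takes over 128 s, if anything falls off the work surface, if the arm or the gripper's body presses on something with over 40 N, if the wrist force passes 120 N, or if a joint passes its speed limit or range.

## Working session

There is one attempt and no reset: what is moved stays moved. The work goes in short steps, Python scripts to look and compute and a tool call to move; the robot and the scene stay as the last step left them, time stands still between calls to the robot, and variables do not carry over. Pictures are saved under pics/ and viewed, about 12 in all and at most 16, crops included, and the job is handed in when it is done.

Besides the shell and the picture viewer there is one more tool, called after "Call:" by a JSON object that holds its "method" and its "body", one argument or row to a line. arm_command: Moves the arm, as the interface text tells. Its arguments: {"type":"object","properties":{"series":{"type":"string"}},"required":["series"]}

```bash
mkdir -p pics; python3 - <<'E'
from plant import robot
import cv2,numpy as np
s=robot.get_state();print(s)
for n in("scene","side","wrist"):
    p=robot.camera_params(n);print(n,p)
    cv2.imwrite(f"pics/{n}0.png",robot.grab_frame(n)[:,:,::-1])
E
```

```text
{'time': 0.0, 'joint_positions': array([-1.44531033e+00,  3.78091841e-01,  7.96403424e-02,  1.27438307e+00,
        8.19474668e-06,  1.46051294e+00]), 'joint_vel': array([ 7.53411760e-04, -9.86154823e-05,  3.68262583e-04,  1.24569412e-03,
        1.90446384e-03,  1.31617641e-03]), 'joint_efforts': array([ 3.11351687e-04, -4.63602269e+01,  2.69877237e+01,  2.06971855e-02,
       -2.41259599e-06,  9.86931070e-06]), 'ee_pos': array([ 0.1342696 , -0.5585938 ,  0.30294987]), 'eef_rot': array([ 0.55584319, -0.55482772,  0.43823506, -0.43721229]), 'contact_force': array([0.01372415, 0.03820306, 0.94666157]), 'torque': array([-1.22154749e-02,  9.02153056e-05, -4.77514308e-02]), 'grip_width': 0.08576427937644457}
scene {'intrinsics': array([[367.81874957,   0.        , 316.4339586 ],
       [  0.        , 367.81874957, 193.60065056],
       [  0.        ,   0.        ,   1.        ]]), 'k1': -0.0031044222020123542, 'R': array([[-0.51521117,  0.85705756, -0.00312841],
       [ 0.52447161,  0.3123895 , -0.79204945],
       [-0.67785469, -0.40971349, -0.61044892]]), 't': array([ 0.31431212, -0.27737588,  1.37345975])}
side {'intrinsics': array([[391.62086016,   0.        , 316.78870448],
       [  0.        , 391.62086016, 199.0990938 ],
       [  0.        ,   0.        ,   1.        ]]), 'k1': 0.003901477554413081, 'R': array([[ 0.72669786, -0.68679184, -0.01507261],
       [-0.44741174, -0.45653122, -0.76902665],
       [ 0.52128011,  0.56559368, -0.63903899]]), 't': array([-0.43289458,  0.29812022,  0.51165871])}
wrist {'intrinsics': array([[290.62204771,   0.        , 324.97736302],
       [  0.        , 290.62204771, 202.50337277],
       [  0.        ,   0.        ,   1.        ]]), 'k1': 0.0019413946646860821, 'R': array([[ 0.23354102, -0.97234601, -0.00135108],
       [-0.92201643, -0.22189353,  0.3172522 ],
       [-0.30877871, -0.07284569, -0.94834024]]), 't': array([-0.57312542, -0.04105969,  0.3799786 ])}
```

View pics/scene0.png

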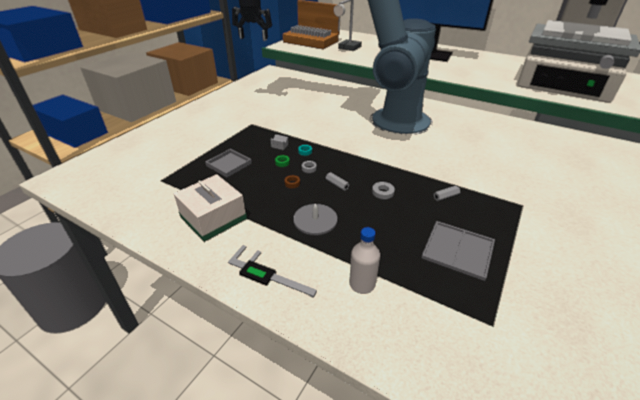

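View pics/side0.png

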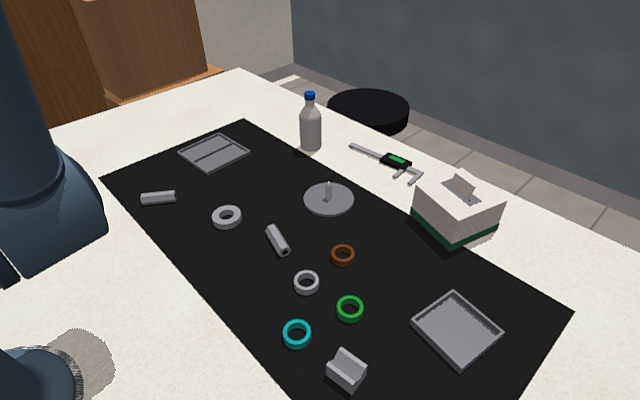

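View pics/wrist0.png

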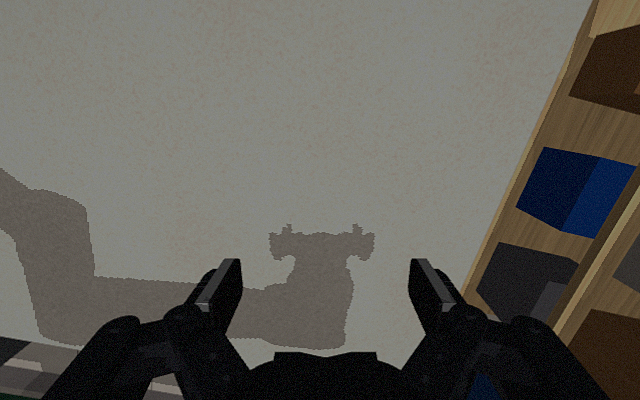

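```bash
cat >h.py <<'E'
from plant import robot
import cv2,numpy as np
from scipy.spatial.transform import Rotation as Ro
np.set_printoptions(precision=4,suppress=True)
def ray(p,uv):
    u=cv2.undistortPoints(np.array(uv,float).reshape(-1,1,2),p["intrinsics"],np.array([p["k1"],0,0,0.]))[:,0]
    d=np.c_[u,np.ones(len(u))]@p["R"]; return -p["R"].T@p["t"],d
def plane(p,uv,z):
    c,d=ray(p,uv); return c+d*((z-c[2])/d[:,2])[:,None]
def proj(p,X):
    X=np.atleast_2d(X).astype(float)
    return cv2.projectPoints(X,cv2.Rodrigues(p["R"])[0],p["t"],p["intrinsics"],np.array([p["k1"],0,0,0.]))[0][:,0]
def pose():
    s=robot.get_state();q=s["eef_rot"];return s,Ro.from_quat([q[1],q[2],q[3],q[0]]).as_matrix(),s["ee_pos"]
E
python3 - <<'E'
from h import *
s,R,t=pose();print(R,t)
P={n:robot.camera_params(n) for n in("scene","side")}
for n in P:
    im=cv2.imread(f"pics/{n}0.png");g=im.max(2)
    m=(g>55).astype(np.uint8)
    k,l,st,ce=cv2.connectedComponentsWithStats(m)
    for i in range(1,k):
        if 60<st[i,4]<9000:
            c=np.argwhere(l==i)[:,::-1].astype(np.float32)
            box=cv2.minAreaRect(c)
            print(n,ce[i],st[i,4],im[l==i].mean(0).astype(int),plane(P[n],[ce[i]],.01)[0])
E
```

```text
[[ 0.2336 -0.0002  0.9723]
 [-0.9723  0.0016  0.2336]
 [-0.0016 -1.      0.0002]] [ 0.1343 -0.5587  0.3032]
scene [304.6597 149.3542] 144 [93 99  7] [ 0.3808 -0.182   0.01  ]
scene [228.0027 161.98  ] 750 [93 92 95] [ 0.564  -0.3435  0.01  ]
scene [281.8467 160.26  ] 150 [36 91 20] [ 0.4717 -0.2074  0.01  ]
scene [308.5917 166.0828] 169 [96 96 98] [ 0.4572 -0.1194  0.01  ]
scene [336.5324 180.2315] 216 [113 113 115] [ 0.4786 -0.0122  0.01  ]
scene [291.6538 180.8333] 156 [19 43 76] [ 0.5465 -0.1204  0.01  ]
scene [382.8598 189.628 ] 328 [112 113 114] [0.4525 0.1186 0.01  ]
scene [314.9594 218.6616] 1108 [112 111 114] [0.651  0.0204 0.01  ]
scene [459.3026 249.5029] 2756 [109 108 111] [0.5736 0.3557 0.01  ]
scene [255.9091 271.5303] 132 [ 52 124  27] [0.8606 0.0001 0.01  ]
side [213.3695 152.619 ] 1651 [116 110 111] [0.5609 0.3444 0.01  ]
side [328.3451 198.8168] 1414 [125 119 121] [0.64   0.0103 0.01  ]
side [157.6042 196.7986] 427 [120 114 115] [0.3777 0.2771 0.01  ]
side [226.3596 216.5908] 584 [127 122 122] [0.45   0.1164 0.01  ]
side [277.0421 239.3388] 428 [128 122 123] [ 0.4837 -0.0074  0.01  ]
side [342.4099 252.6802] 222 [ 33  60 102] [ 0.5489 -0.1188  0.01  ]
side [305.9978 281.8017] 459 [118 113 113] [ 0.4553 -0.1217  0.01  ]
side [456.3854 329.2632] 4123 [128 122 124] [ 0.56  -0.349  0.01 ]
side [349.504  308.4802] 506 [ 50 109  31] [ 0.4697 -0.2102  0.01  ]
side [296.4276 333.5288] 573 [121 122  20] [ 0.3787 -0.1846  0.01  ]
side [346.2156 369.7209] 1229 [125 120 121] [ 0.3922 -0.2761  0.01  ]
```

Call:
{"method": "arm_command", "body": {
  "series": "0 -60 0 -372 -50 415 1;0 -60 0 -372 -50 415 1;0 -60 0 -372 -50 415 1;0 -60 0 -372 -50 415 1;0 -60 0 -372 -50 415 1;0 -60 0 -372 -50 415 1;0 -60 0 -372 -50 415 1;0 -60 0 -372 -50 415 1"
}}

```text
time: 0.95
ee_pos: [0.3612, -0.2293, 0.3398]
eef_rot: [-0.7, 0.7, -0.101, 0.101]
contact_force: [0.8, -0.2, -0.3]
grip_width: 0.0852
```

```bash
cat >>h.py <<'E'
def go(x,y,z,phi,flip=False):
    """tool-axis turn/shift to TCP x,y,z pointing down, tool z at azimuth phi deg"""
    s,R,t=pose();a=np.radians(phi);c,sn=np.cos(a),np.sin(a)
    T=np.array([[sn,0,c],[-c,0,sn],[0,-1,0]])
    print("t",s["time"],"tcp",t*1000,"phi",np.degrees(np.arctan2(R[1,2],R[0,2])),"q6",s["joint_positions"][5],"w",s["grip_width"],"F",s["contact_force"])
    print("TURN",np.degrees(Ro.from_matrix(R.T@T).as_rotvec()).round(1),"SHIFT",(R.T@(np.array([x,y,z])-t)*1000).round(1))
E
python3 -c "
from h import *
go(.45,-.1,.35,90)"
```

```text
t 0.95 tcp [ 361.2328 -229.3435  339.7577] phi 73.62353502431411 q6 1.1424681891469939 w 0.08519925223460315 F [ 0.7889 -0.2111 -0.2595]
TURN [  0.  -16.4   0. ] SHIFT [ 48.7 -10.2 149.1]
```

Call:
{"method": "arm_command", "body": {
  "series": "0 -16.4 0 49 -10 149 1;0 -16.4 0 49 -10 149 1;0 -16.4 0 49 -10 149 1;0 -16.4 0 49 -10 149 1;0 -16.4 0 49 -10 149 1;0 -16.4 0 49 -10 149 1;0 -16.4 0 49 -10 149 1;0 -16.4 0 49 -10 149 1"
}}

```text
time: 1.75
ee_pos: [0.4493, -0.1035, 0.3495]
eef_rot: [-0.707, 0.707, -0.002, 0.001]
contact_force: [0.3, -0.0, -0.1]
grip_width: 0.0857
```

```bash
cat >snap.py <<'E'
import sys,pickle
from h import *
n=sys.argv[1];p=robot.camera_params("wrist");im=robot.grab_frame("wrist")[:,:,::-1]
cv2.imwrite(f"pics/{n}.png",im);pickle.dump(p,open(f"pics/{n}.pkl","wb"))
E
python3 snap.py w1; python3 -c "
from h import *
go(.45,.2,.35,90)"
```

```text
t 1.8 tcp [ 449.3613 -103.3866  349.6005] phi 89.76771059004246 q6 1.2111138095517946 w 0.08553156247349154 F [ 0.1041  0.2681 -0.6151]
TURN [ 0.  -0.2 -0. ] SHIFT [ -0.6  -0.4 303.4]
```

View pics/w1.png

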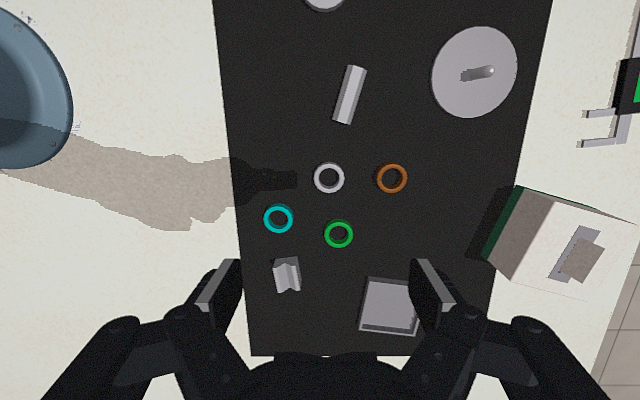

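Call:
{"method": "arm_command", "body": {
  "series": "0 0 0 0 0 300 1;0 0 0 0 0 300 1;0 0 0 0 0 300 1;0 0 0 0 0 300 1;0 0 0 0 0 300 1;0 0 0 0 0 300 1;0 0 0 0 0 300 1;0 0 0 0 0 300 1"
}}

```text
time: 2.6
ee_pos: [0.4503, 0.1979, 0.3494]
eef_rot: [-0.707, 0.707, -0.0, -0.0]
contact_force: [0.1, -0.1, 0.1]
grip_width: 0.0858
```

```bash
python3 snap.py w2; python3 - <<'E'
from h import *
import pickle
for n in("w1","w2"):
    im=cv2.imread(f"pics/{n}.png");p=pickle.load(open(f"pics/{n}.pkl","rb"))
    m=(cv2.medianBlur(im.max(2),3)>60).astype(np.uint8)
    k,l,st,ce=cv2.connectedComponentsWithStats(m)
    for i in range(1,k):
        if 200<st[i,4]<16000:
            c=cv2.findContours((l==i).astype(np.uint8),0,2)[0][0].reshape(-1,2)
            w=plane(p,c,.012)*1000
            r=cv2.minAreaRect(w[:,:2].astype(np.float32))
            print(n,ce[i].round(0),"col",im[l==i].mean(0).astype(int),"rect@z12",np.round(r[0],1),np.round(r[1],1),round(r[2],1))
E
```

```text
w1 [325.   4.] col [135 131 133] rect@z12 [449.5  92.6] [11.4 45.5] 89.7
w1 [474.  72.] col [155 152 155] rect@z12 [640.   16.6] [107.  109.1] 89.7
w1 [349.  94.] col [153 149 150] rect@z12 [480.5  -7.9] [72.4 26.5] 73.3
w1 [329. 177.] col [150 146 148] rect@z12 [ 453.7 -119.1] [44.1 44.6] 89.8
w1 [391. 178.] col [ 37  75 123] rect@z12 [ 544.1 -120.1] [42.7 44.5] 89.8
w1 [278. 218.] col [135 138   3] rect@z12 [ 378.2 -182.3] [47.9 44.1] 44.6
w1 [338. 233.] col [ 53 129  19] rect@z12 [ 468.3 -206.9] [46.8 43.2] 89.8
w1 [287. 274.] col [133 130 131] rect@z12 [ 386.3 -279.4] [43.6 63. ] 7.5
w1 [438. 285.] col [97 96 96] rect@z12 [ 631.6 -297.1] [ 26.9 117.2] 27.1
w1 [388. 308.] col [128 123 126] rect@z12 [ 561.  -343.2] [109.5 101.5] 82.3
w1 [243. 336.] col [194 204 206] rect@z12 [ 305. -394.] [ 64.6 165.4] 15.5
w1 [394. 361.] col [195 204 204] rect@z12 [ 569.3 -463. ] [30.4 57.7] 89.9
w1 [164. 388.] col [198 207 206] rect@z12 [ 138.3 -518.7] [65.  80.4] 89.7
w1 [486. 388.] col [200 208 207] rect@z12 [ 755.  -520.4] [64.9 80.1] 90.0
w2 [414.  50.] col [158 154 158] rect@z12 [562.7 343.6] [130.1 117.3] 2.4
w2 [269. 110.] col [150 147 148] rect@z12 [375.4 274.2] [26.  73.7] 55.6
w2 [324. 218.] col [155 151 153] rect@z12 [449.  119.5] [59.  62.9] 0.0
w2 [449. 271.] col [128 125 127] rect@z12 [655.3  21.5] [ 81.  126.7] 27.4
w2 [343. 291.] col [137 133 135] rect@z12 [479.8  -9.1] [84.2 26.7] 73.4
w2 [577. 285.] col [ 70 154  16] rect@z12 [860.3   1.3] [15.6 41.5] 6.2
w2 [239. 333.] col [194 204 206] rect@z12 [295.1 -95.2] [ 39.2 163.4] 0.1
w2 [327. 343.] col [120 117 118] rect@z12 [ 454.2 -116.4] [44.3 55.3] 0.1
w2 [379. 343.] col [24 56 97] rect@z12 [ 544.4 -117.4] [44.2 53.2] 0.1
w2 [164. 388.] col [197 206 206] rect@z12 [ 140.9 -219. ] [65.  80.5] 90.0
w2 [487. 389.] col [106 110 118] rect@z12 [ 758.2 -218.2] [79.8 64.9] 0.2
```

View pics/w2.png

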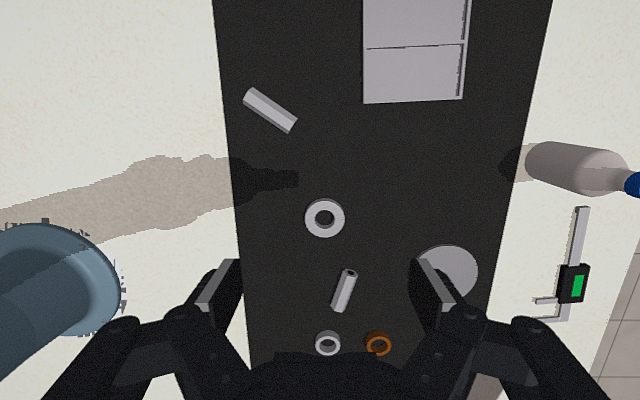

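```bash
python3 - <<'E'
from h import *
import pickle
s,R,t=pose();p=pickle.load(open("pics/w2.pkl","rb"))
for uv,x in(((240,261),-.043),((240,293),-.043),((412,261),.043),((412,293),.043)):
    c,d=ray(p,[uv]);c=R.T@(c-t);d=R.T@d[0]
    print(uv,(c+d*(x-c[0])/d[0])*1000)
w=pickle.load(open("pics/w2.pkl","rb"))
print("tray",plane(w,[[363,103],[464,98],[367,48],[463,43]],.01)*1000)
w=pickle.load(open("pics/w1.pkl","rb"))
print("post top",plane(w,[[491,71]],.05)*1000)
print("vtop",plane(w,[[273,260],[297,257],[277,291],[301,291]],.03)*1000,"sq",plane(w,[[365,276],[361,330]],.016)*1000)
go(.4495,.1185,.12,90)
E
```

```text
(240, 261) [-43.      59.4714   9.2614]
(240, 293) [-43.      54.4981  -6.0397]
(412, 261) [43.     58.7325  9.9007]
(412, 293) [43.     53.5907 -5.1602]
tray [[500.3324 282.9668  10.    ]
 [633.636  289.1666  10.    ]
 [502.6299 348.422   10.    ]
 [622.4912 353.925   10.    ]]
post top [[642.0489  15.7438  50.    ]]
vtop [[ 369.5405 -242.596    30.    ]
 [ 406.0062 -237.629    30.    ]
 [ 372.4796 -297.6212   30.    ]
 [ 410.2055 -297.7566   30.    ]] sq [[ 511.8712 -279.9432   16.    ]
 [ 509.2029 -386.459    16.    ]]
t 2.65 tcp [450.4189 196.9554 349.491 ] phi 89.88286601342664 q6 1.8563165140238798 w 0.08575459421768525 F [ 0.2833 -0.5258  0.0952]
TURN [ 0.1 -0.1 -0. ] SHIFT [ -0.7 229.6 -78.3]
```

```bash
python3 - <<'E'
import cv2
im=cv2.imread("pics/w1.png")[240:345,180:440]
cv2.imwrite("pics/c1.png",cv2.resize(im,None,fx=3,fy=3,interpolation=cv2.INTER_CUBIC))
E
```

```text
(no output)
```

View pics/c1.png

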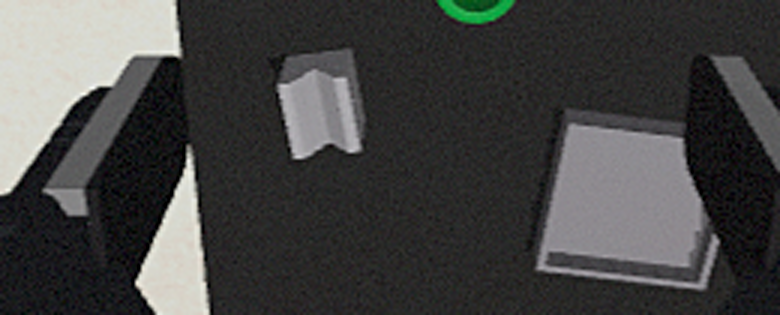

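Call:
{"method": "arm_command", "body": {
  "series": "0 0 0 -1 180 -78 1;0 0 0 -1 180 -78 1;0 0 0 -1 180 -78 1;0 0 0 -1 180 -78 1;0 0 0 -1 180 -78 1;0 0 0 -1 180 -78 1;0 0 0 -1 180 -78 1;0 0 0 -1 180 -78 1"
}}

```text
time: 3.45
ee_pos: [0.4515, 0.1201, 0.172]
eef_rot: [0.707, -0.707, -0.001, -0.002]
contact_force: [0.0, 0.0, -0.3]
grip_width: 0.0854
```

```bash
python3 snap.py w3; python3 - <<'E'
from h import *
import pickle
p=pickle.load(open("pics/w3.pkl","rb"));im=cv2.imread("pics/w3.png")
m=(cv2.medianBlur(im.max(2),3)>60).astype(np.uint8)
k,l,st,ce=cv2.connectedComponentsWithStats(m)
for i in range(1,k):
    if 500<st[i,4]<20000:
        c=cv2.findContours((l==i).astype(np.uint8),0,2)[0][0].reshape(-1,2)
        r=cv2.minAreaRect((plane(p,c,.012)*1000)[:,:2].astype(np.float32));print(ce[i].round(),np.round(r[0],1),np.round(r[1],1))
go(.4495,.1185,.073,90)
E
```

```text
[234.  16.] [387.1 266. ] [25.7 50.4]
[321. 209.] [448.6 119.1] [59.8 62.6]
[619. 329.] [727.3   2.1] [ 54.5 231. ]
[527. 291.] [641.4  37.9] [ 76.9 111.8]
[212. 285.] [348.6  47.6] [65.4 15.2]
[438. 285.] [555.9  46.7] [15.2 65.8]
[355. 327.] [481.4  -3.5] [75.4 26.2]
[164. 388.] [278.6 -77.1] [36.4 44.9]
t 3.5 tcp [451.2268 120.2165 171.7673] phi 89.93410165594686 q6 1.6963346844040386 w 0.08556408797955319 F [ 0.4854 -0.3829 -0.8726]
TURN [-0.  -0.1  0.3] SHIFT [-2.2 98.8 -1.8]
```

View pics/w3.png

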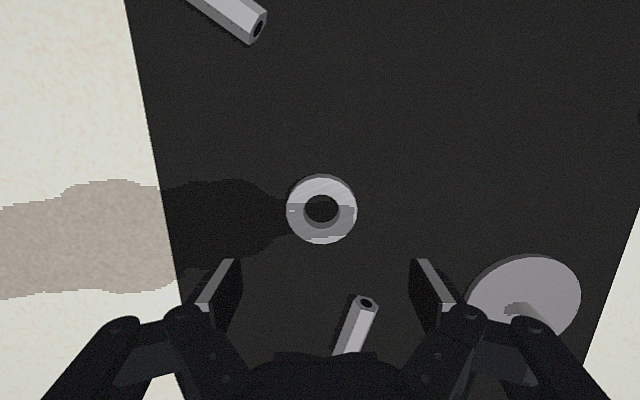

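Call:
{"method": "arm_command", "body": {
  "series": "0 0 0 -2 40 -1 1;0 0 0 -2 70 -1 1;0 0 0 -2 85 -1 1;0 0 0 -2 95 -1 1;0 0 0 -2 98 -1 1;0 0 0 -2 98 -1 1;0 0 0 -2 98 -1 1;0 0 0 -2 98 -1 1"
}}

```text
time: 4.3
ee_pos: [0.4482, 0.1189, 0.0726]
eef_rot: [0.707, -0.707, -0.0, -0.001]
contact_force: [-0.2, 0.3, 0.3]
grip_width: 0.0856
```

Call:
{"method": "arm_command", "body": {
  "series": "0 0 0 0 0 0 0;0 0 0 0 0 0 0;0 0 0 0 0 0 0;0 0 0 0 0 0 0;0 0 0 0 0 0 0;0 0 0 0 0 0 0;0 0 0 0 0 0 0;0 0 0 0 0 0 0"
}}

```text
time: 5.1
ee_pos: [0.4479, 0.1188, 0.0727]
eef_rot: [-0.707, 0.707, 0.0, 0.001]
contact_force: [-2.4, -0.7, 10.0]
grip_width: 0.0572
```

Call:
{"method": "arm_command", "body": {
  "series": "0 0 0 0 -10 0 0;0 0 0 0 -25 0 0;0 0 0 0 -50 0 0;0 0 0 0 -80 0 0;0 0 0 0 -95 0 0;0 0 0 0 -100 0 0;0 0 0 0 -100 0 0;0 0 0 0 -100 0 0"
}}

```text
time: 5.9
ee_pos: [0.4464, 0.1186, 0.1706]
eef_rot: [-0.707, 0.707, -0.001, -0.0]
contact_force: [-1.2, -0.3, -4.3]
grip_width: 0.0571
```

```bash
python3 snap.py w4; python3 -c "
from h import *
go(.642,.017,.175,90)"
```

```text
t 5.95 tcp [446.2419 118.5703 170.4088] phi 89.90743351487143 q6 1.6946127091769774 w 0.05702976373186621 F [ 0.3313  0.4078 -2.8038]
TURN [ 0.  -0.1 -0.1] SHIFT [ 195.9   -5.1 -101.3]
```

View pics/w4.png

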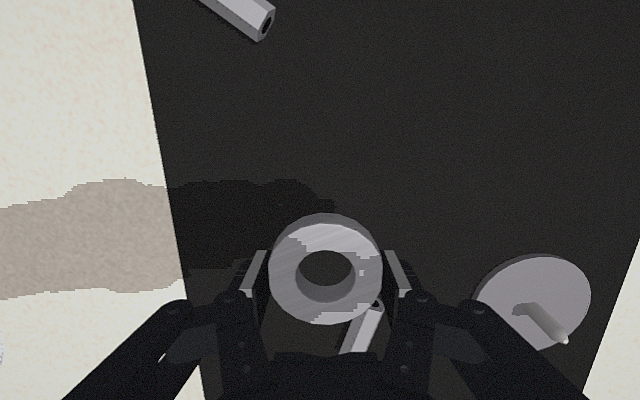

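```bash
python3 -c "
from h import *
import pickle
p=pickle.load(open('pics/w4.pkl','rb'));s,R,t=pose()
print(plane(p,[[326,268]],.114)[0]*1000-t*1000)
print(plane(p,[[565,341]],.050)[0]*1000)"
```

```text
[  0.357    6.0449 -56.4088]
[641.7855  17.9353  50.    ]
```

Call:
{"method": "arm_command", "body": {
  "series": "0 0 0 40 -5 -20 0;0 0 0 80 -5 -40 0;0 0 0 120 -5 -60 0;0 0 0 150 -5 -80 0;0 0 0 180 -5 -95 0;0 0 0 194 -5 -101 0;0 0 0 196 -5 -101 0;0 0 0 196 -5 -101 0"
}}

```text
time: 6.75
ee_pos: [0.6423, 0.0175, 0.1749]
eef_rot: [0.707, -0.707, 0.002, 0.0]
contact_force: [-0.4, -0.8, -3.0]
grip_width: 0.057
```

```bash
python3 snap.py w5; python3 -c "
from h import *
go(.642,.017,.12,90)"
```

```text
t 6.8 tcp [641.8426  17.8558 175.2469] phi 89.93103417149587 q6 1.5010037281407407 w 0.056731604587937294 F [ 0.0941  0.3434 -3.7513]
TURN [-0.  -0.1 -0.2] SHIFT [ 0.3 55.2 -0.9]
```

View pics/w5.png

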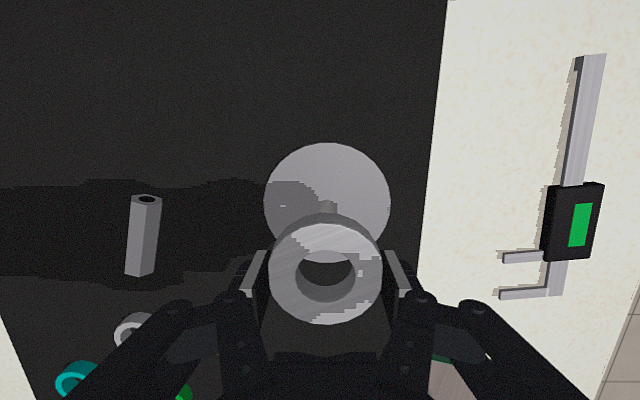

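Call:
{"method": "arm_command", "body": {
  "series": "0 0 0 0 20 -4 0;0 0 0 0 35 -4 0;0 0 0 0 45 -4 0;0 0 0 0 55 -4 0;0 0 0 0 62 -4 0;0 0 0 0 65 -4 0;0 0 0 0 65 -4 0;0 0 0 0 65 -4 0"
}}

```text
time: 7.6
ee_pos: [0.6435, 0.0134, 0.1121]
eef_rot: [-0.707, 0.707, -0.0, 0.001]
contact_force: [-0.3, 0.6, -4.7]
grip_width: 0.0569
```

Call:
{"method": "arm_command", "body": {
  "series": "0 0 0 0 8 0 0;0 0 0 0 15 0 0;0 0 0 0 20 0 0;0 0 0 0 24 0 0;0 0 0 0 27 0 0;0 0 0 0 28 0 0;0 0 0 0 28 0 0;0 0 0 0 28 0 0"
}}

```text
time: 8.4
ee_pos: [0.6433, 0.0134, 0.0839]
eef_rot: [-0.707, 0.707, -0.0, 0.001]
contact_force: [-0.6, 0.5, -3.0]
grip_width: 0.0571
```

Call:
{"method": "arm_command", "body": {
  "series": "0 0 0 0 1 0 0;0 0 0 0 2 0 0;0 0 0 0 2 0 0;0 0 0 0 2 0 0;0 0 0 0 2 0 1;0 0 0 0 2 0 1;0 0 0 0 2 0 1;0 0 0 0 2 0 1"
}}

```text
time: 9.2
ee_pos: [0.6435, 0.0134, 0.082]
eef_rot: [-0.707, 0.707, -0.0, 0.001]
contact_force: [-0.5, -0.5, -0.2]
grip_width: 0.0854
```

Call:
{"method": "arm_command", "body": {
  "series": "0 0 0 0 -20 0 1;0 0 0 0 -50 0 1;0 0 0 0 -90 0 1;0 0 0 0 -130 0 1;0 0 0 0 -130 0 1;0 0 0 0 -130 0 1;0 0 0 0 -130 0 1;0 0 0 0 -130 0 1"
}}

```text
time: 10.0
ee_pos: [0.6421, 0.0135, 0.2097]
eef_rot: [0.707, -0.707, 0.002, 0.001]
contact_force: [-0.4, 0.2, 0.7]
grip_width: 0.0852
```

```bash
python3 snap.py w6; python3 -c "
from h import *
go(.454,-.119,.17,90)"
```

```text
t 10.05 tcp [642.1259  13.4452 209.7975] phi 89.90903543791424 q6 1.494641571109471 w 0.08564355059159422 F [-0.6242 -1.2402 -0.5296]
TURN [-0.  -0.1 -0.2] SHIFT [-187.8   40.4 -132.7]
```

View pics/w6.png

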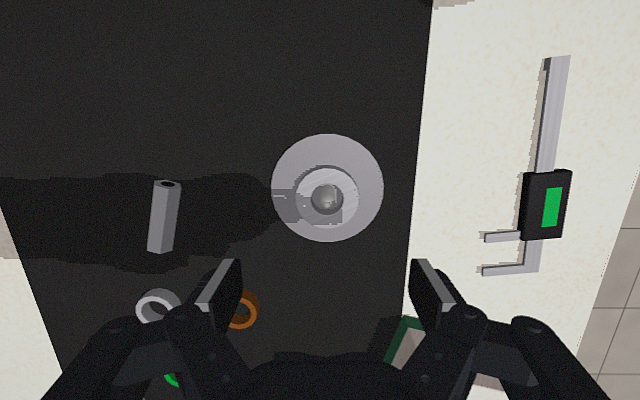

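Call:
{"method": "arm_command", "body": {
  "series": "0 0 0 -40 0 -28 0.8;0 0 0 -80 0 -56 0.8;0 0 0 -120 10 -85 0.8;0 0 0 -155 25 -112 0.8;0 0 0 -180 40 -130 0.8;0 0 0 -188 40 -133 0.8;0 0 0 -188 40 -133 0.8;0 0 0 -188 40 -133 0.8"
}}

```text
time: 10.85
ee_pos: [0.4562, -0.1192, 0.1722]
eef_rot: [-0.707, 0.707, 0.0, 0.001]
contact_force: [-0.0, 0.1, -0.2]
grip_width: 0.0683
```

```bash
cat > meas.py <<'E'
import sys,pickle
from h import *
n=sys.argv[1];z=float(sys.argv[2])
p=pickle.load(open(f"pics/{n}.pkl","rb"));im=cv2.imread(f"pics/{n}.png")
m=(cv2.medianBlur(im.max(2),3)>60).astype(np.uint8)
k,l,st,ce=cv2.connectedComponentsWithStats(m)
for i in range(1,k):
    if 500<st[i,4]<20000:
        c=cv2.findContours((l==i).astype(np.uint8),0,2)[0][0].reshape(-1,2)
        r=cv2.minAreaRect((plane(p,c,z)*1000)[:,:2].astype(np.float32));print(ce[i].round(),im[l==i].mean(0).astype(int),np.round(r[0],1),np.round(r[1],1),round(r[2],1))
E
python3 snap.py w7; python3 meas.py w7 .014; python3 -c "
from h import *
go(.454,-.119,.0755,90)"
```

```text
[575.  48.] [133 130 132] [632.2  -4. ] [67.2 98.2] 89.8
[360.  58.] [154 150 152] [480.7  -7.1] [73.1 25.6] 73.3
[323. 208.] [125 121 123] [ 453.7 -118.1] [43.4 46.5] 12.0
[429. 209.] [ 33  70 115] [ 544.2 -118.9] [45.6 43.6] 84.1
[233. 269.] [100 101  52] [ 370.3 -179. ] [58.3 28.1] 67.4
[413. 277.] [97 97 97] [ 535.6 -182.7] [13.9 56.9] 22.7
[614. 345.] [128 134 139] [ 731.8 -259. ] [ 62.4 179.7] 18.8
[338. 296.] [ 47 118  14] [ 468.6 -204.4] [51.4 43.8] 89.9
[264. 343.] [98 95 97] [ 396.3 -262. ] [25.6 42.7] 9.7
[182. 386.] [199 206 206] [ 300.7 -308.6] [49.5 36.3] 89.8
[457. 382.] [110 106 108] [ 596.7 -310.5] [48.8 39.1] 87.6
t 10.9 tcp [ 456.6763 -119.1066  172.3299] phi 89.97201583283129 q6 1.1814199289969227 w 0.06844819861038688 F [ 0.3195 -0.0434 -0.1011]
TURN [ 0.  -0.   0.1] SHIFT [-2.9 96.8  0.2]
```

Call:
{"method": "arm_command", "body": {
  "series": "0 0 0 -3 40 0 0.8;0 0 0 -3 70 0 0.8;0 0 0 -3 85 0 0.8;0 0 0 -3 93 0 0.8;0 0 0 -3 97 0 0.8;0 0 0 -3 97 0 0.8;0 0 0 -3 97 0 0;0 0 0 -3 97 0 0"
}}

```text
time: 11.7
ee_pos: [0.453, -0.1197, 0.076]
eef_rot: [-0.707, 0.707, 0.0, 0.001]
contact_force: [-6.1, 3.6, 20.1]
grip_width: 0.0418
```

Call:
{"method": "arm_command", "body": {
  "series": "0 0 0 0 0 0 0;0 0 0 0 0 0 0;0 0 0 0 0 0 0;0 0 0 0 0 0 0;0 0 0 0 -10 0 0;0 0 0 0 -30 0 0;0 0 0 0 -60 0 0;0 0 0 0 -90 0 0"
}}

```text
time: 12.5
ee_pos: [0.4514, -0.1192, 0.1661]
eef_rot: [0.707, -0.707, 0.001, -0.0]
contact_force: [0.2, -0.5, -1.2]
grip_width: 0.0409
```

```bash
python3 snap.py w8; python3 -c "
from h import *
go(.642,.0155,.185,90)"
```

```text
t 12.55 tcp [ 454.1465 -120.2258  170.9753] phi 89.9123028514836 q6 1.1784466335516675 w 0.04099027736055479 F [0.9011 0.1431 2.4153]
TURN [ 0.2 -0.1  0.4] SHIFT [187.7 -13.2 136. ]
```

View pics/w8.png

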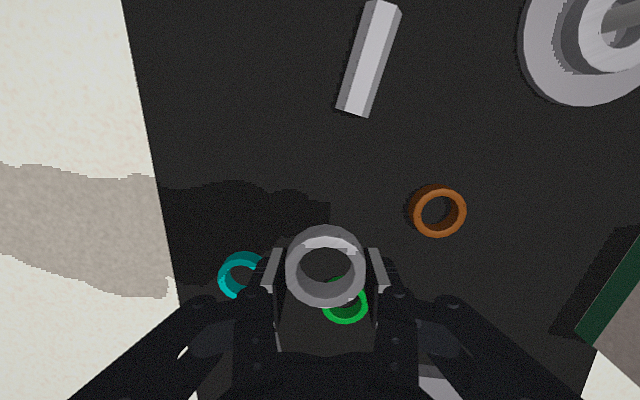

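Call:
{"method": "arm_command", "body": {
  "series": "0 0 0 40 -13 28 0;0 0 0 80 -13 56 0;0 0 0 115 -13 84 0;0 0 0 148 -13 108 0;0 0 0 175 -13 126 0;0 0 0 186 -13 135 0;0 0 0 188 -13 135 0;0 0 0 188 -13 135 0"
}}

```text
time: 13.35
ee_pos: [0.6399, 0.0152, 0.1777]
eef_rot: [-0.707, 0.707, -0.001, 0.0]
contact_force: [0.0, -0.5, -1.6]
grip_width: 0.0409
```

```bash
python3 -c "
from h import *
go(.6422,.015,.102,90)"
```

```text
t 13.35 tcp [639.8941  15.2218 177.7093] phi 89.9217689480121 q6 1.4970948876697892 w 0.04087950636862013 F [ 0.0099 -0.4944 -1.5945]
TURN [ 0.  -0.1 -0. ] SHIFT [ 2.3 75.7 -0.2]
```

Call:
{"method": "arm_command", "body": {
  "series": "0 0 0 2 15 0 0;0 0 0 2 30 0 0;0 0 0 2 42 0 0;0 0 0 2 52 0 0;0 0 0 2 60 0 0;0 0 0 2 66 0 0;0 0 0 2 70 0 0;0 0 0 2 72 0 0"
}}

```text
time: 14.15
ee_pos: [0.6421, 0.0154, 0.1054]
eef_rot: [-0.707, 0.707, -0.001, 0.001]
contact_force: [0.3, -0.1, -0.6]
grip_width: 0.0411
```

Call:
{"method": "arm_command", "body": {
  "series": "0 0 0 0 1 0 0;0 0 0 0 2 0 0;0 0 0 0 3 0 0;0 0 0 0 3 0 0;0 0 0 0 3 0 0;0 0 0 0 3 0 0;0 0 0 0 3 0 0;0 0 0 0 3 0 0"
}}

```text
time: 14.95
ee_pos: [0.6422, 0.0154, 0.1027]
eef_rot: [-0.707, 0.707, -0.001, 0.001]
contact_force: [0.0, -0.1, -0.8]
grip_width: 0.0412
```

Call:
{"method": "arm_command", "body": {
  "series": "0 0 0 0 1 0 0;0 0 0 0 2 0 0;0 0 0 0 2 0 0;0 0 0 0 2 0 0.8;0 0 0 0 2 0 0.8;0 0 0 0 2 0 0.8;0 0 0 0 2 0 0.8;0 0 0 0 2 0 0.8"
}}

```text
time: 15.75
ee_pos: [0.6422, 0.0154, 0.1007]
eef_rot: [-0.707, 0.707, -0.0, 0.001]
contact_force: [0.5, -0.7, 0.2]
grip_width: 0.0684
```

Call:
{"method": "arm_command", "body": {
  "series": "0 0 0 0 -20 0 0.8;0 0 0 0 -50 0 0.8;0 0 0 0 -80 0 0.8;0 0 0 0 -100 0 0.8;0 0 0 0 -100 0 0.8;0 0 0 0 -100 0 0.8;0 0 0 0 -100 0 0.8;0 0 0 0 -100 0 0.8"
}}

```text
time: 16.55
ee_pos: [0.6412, 0.0155, 0.1989]
eef_rot: [0.707, -0.707, 0.002, 0.001]
contact_force: [-0.6, -0.3, -0.2]
grip_width: 0.0683
```

```bash
python3 snap.py w9; python3 -c "
from h import *
go(.4805,-.008,.17,163.3)"
```

```text
t 16.6 tcp [641.3048  15.4346 199.0525] phi 89.90684511179111 q6 1.4976916821465922 w 0.06814964547732048 F [-0.1914 -0.1297 -0.3548]
TURN [ -0.1 -73.4  -0.1] SHIFT [-160.7   29.5  -23.7]
```

View pics/w9.png

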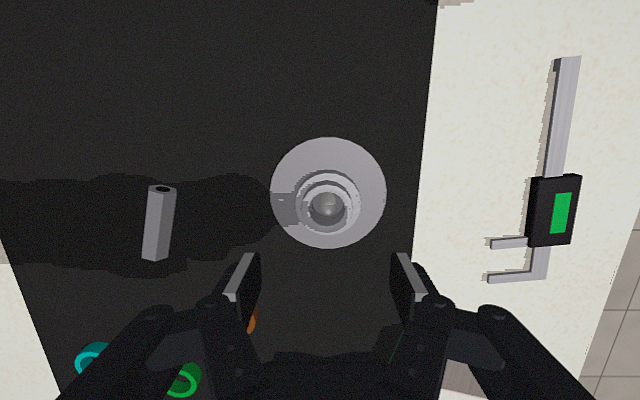

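Call:
{"method": "arm_command", "body": {
  "series": "0 8 0 -40 0 -6 0.8;0 16.6 0 -80 0 -12 0.8;0 16.6 0 -120 10 -18 0.8;0 16.6 0 -150 25 -23 0.8;0 16.6 0 -160 29 -24 0.8;0 16.6 0 -161 29 -24 0.8;0 16.6 0 -161 29 -24 0.8;0 16.6 0 -161 29 -24 0.8"
}}

```text
time: 17.4
ee_pos: [0.4827, -0.0084, 0.1721]
eef_rot: [0.7, -0.7, 0.102, -0.103]
contact_force: [0.1, 0.4, 0.4]
grip_width: 0.0681
```

```bash
python3 snap.py w10; python3 meas.py w10 .014|head -6; python3 -c "
from h import *
go(.4805,-.008,.0775,73.3)"
```

```text
[630. 135.] [199 207 206] [721.8 -29. ] [ 17.5 212.1] 2.3
[513. 116.] [139 136 138] [638.4  18.6] [106.6 106.6] 12.2
[323. 209.] [134 131 133] [480.3  -9.2] [76.3 25.7] 73.1
[237. 277.] [95 94 94] [387.7 -46.8] [55.5 13.9] 50.8
[413. 277.] [102 100 100] [540.5 -92.5] [13.9 56. ] 5.9
[627. 352.] [ 99 104 110] [ 721.  -231.6] [ 34.8 158.3] 2.1
t 17.45 tcp [482.6788  -8.423  172.1403] phi 73.32691705118975 q6 1.7128778945904453 w 0.06843321834232882 F [-0.0518 -0.3501  0.1025]
TURN [-0.   0.   0.1] SHIFT [-2.4 94.6 -0.2]
```

Call:
{"method": "arm_command", "body": {
  "series": "0 0 0 -2 40 0 0.8;0 0 0 -2 70 0 0.8;0 0 0 -2 85 0 0.8;0 0 0 -2 92 0 0.8;0 0 0 -2 95 0 0.8;0 0 0 -2 95 0 0.8;0 0 0 -2 95 0 0;0 0 0 -2 95 0 0"
}}

```text
time: 18.25
ee_pos: [0.4801, -0.0079, 0.0775]
eef_rot: [-0.7, 0.7, -0.102, 0.103]
contact_force: [-0.2, 0.2, -0.3]
grip_width: 0.0403
```

Call:
{"method": "arm_command", "body": {
  "series": "0 0 0 0 0 0 0;0 0 0 0 0 0 0;0 0 0 0 0 0 0;0 0 0 0 0 0 0;0 0 0 0 0 0 0;0 0 0 0 -15 0 0;0 0 0 0 -50 0 0;0 0 0 0 -90 0 0"
}}

```text
time: 19.05
ee_pos: [0.4775, -0.0075, 0.1664]
eef_rot: [-0.7, 0.7, -0.104, 0.101]
contact_force: [0.5, -0.4, -2.7]
grip_width: 0.022
```

```bash
python3 snap.py w11; python3 -c "
from h import *
go(.562,.3855,.19,182.7)"
```

```text
t 19.1 tcp [481.5207  -8.0628 173.4933] phi 73.3180187592275 q6 1.7134349002742923 w 0.022397929446086637 F [1.6638 0.1285 2.4188]
TURN [   0.4 -109.4    0.3] SHIFT [-35.8 -16.4 400.1]
```

View pics/w11.png

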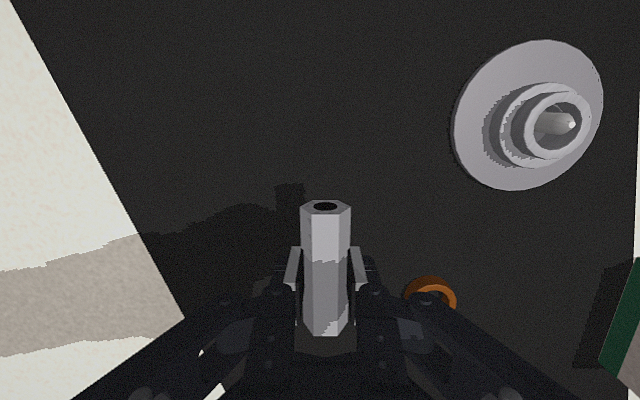

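Call:
{"method": "arm_command", "body": {
  "series": "0 -8 0 -5 -16 45 0;0 -16 0 -9 -16 90 0;0 -24 0 -13 -16 135 0;0 -32 0 -17 -16 180 0;0 -40 0 -22 -16 225 0;0 -48 0 -26 -16 265 0;0 -56 0 -30 -16 305 0;0 -64 0 -34 -16 340 0"
}}

```text
time: 19.9
ee_pos: [0.5441, 0.3297, 0.1822]
eef_rot: [0.647, -0.647, -0.286, 0.286]
contact_force: [1.0, -0.1, -2.7]
grip_width: 0.0226
```

```bash
python3 -c "
from h import *
go(.562,.3855,.19,182.7)"
```

```text
t 19.9 tcp [544.0939 329.7205 182.1841] phi 137.6925552714545 q6 1.1835543858377644 w 0.02264459735069082 F [ 1.0364 -0.1336 -2.6809]
TURN [ -0. -45.  -0.] SHIFT [53.3 -7.8 24.3]
```

Call:
{"method": "arm_command", "body": {
  "series": "0 -8 0 20 -4 10 0;0 -16 0 40 -8 20 0;0 -24 0 53 -8 24 0;0 -32 0 53 -8 24 0;0 -40 0 53 -8 24 0;0 -45 0 53 -8 24 0;0 -45 0 53 -8 24 0;0 -45 0 53 -8 24 0"
}}

```text
time: 20.7
ee_pos: [0.5623, 0.3828, 0.1902]
eef_rot: [0.49, -0.49, -0.509, 0.51]
contact_force: [0.3, 0.2, -2.8]
grip_width: 0.0225
```

```bash
python3 snap.py w12; python3 meas.py w12 .010; python3 -c "
from h import *
go(.562,.3855,.0835,182.7)
import cv2
print()"
```

```text
[  6. 274.] [98 95 96] [651.1  73.3] [13.1 69.2] 72.9
[ 60. 362.] [198 206 206] [766.9 112.8] [ 97.8 199.9] 2.1
[324. 347.] [201 208 207] [731.1 390.1] [23.  67.6] 0.0
[228. 380.] [193 202 202] [780.6 283.1] [15.3 87.1] 52.9
[422. 380.] [195 202 201] [771.7 500.1] [87.5 15. ] 42.0
t 20.75 tcp [562.3671 382.765  190.2631] phi -177.7832969709357 q6 0.4657617195165565 w 0.02259429447489836 F [-0.2829  0.855  -1.8492]
TURN [-0.  -0.5 -0. ] SHIFT [  2.8 106.8   0.2]
```

View pics/w12.png

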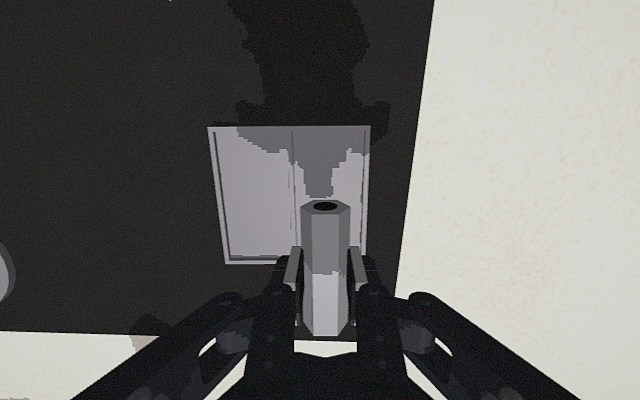

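```bash
python3 -c "
from h import *
import pickle
p=pickle.load(open('pics/w12.pkl','rb'))
print(plane(p,[[208,127],[370,125],[226,265],[293,130],[296,230]],.01)*1000)"
```

```text
[[501.3105 283.6313  10.    ]
 [494.4996 418.4242  10.    ]
 [631.7122 289.6267  10.    ]
 [501.0058 354.446   10.    ]
 [591.9231 357.5818  10.    ]]
```

Call:
{"method": "arm_command", "body": {
  "series": "0 0 0 4 25 0 0;0 0 0 4 50 0 0;0 0 0 4 70 0 0;0 0 0 4 85 0 0;0 0 0 4 95 0 0;0 0 0 4 102 0 0;0 0 0 4 106 0 0;0 0 0 4 107 0 0"
}}

```text
time: 21.55
ee_pos: [0.5625, 0.3869, 0.0837]
eef_rot: [-0.49, 0.49, 0.51, -0.51]
contact_force: [0.4, 0.8, -2.4]
grip_width: 0.0221
```

Call:
{"method": "arm_command", "body": {
  "series": "0 0 0 0 0.5 0 0;0 0 0 0 1 0 0;0 0 0 0 1 0 0;0 0 0 0 1 0 0;0 0 0 0 1 0 0.4;0 0 0 0 1 0 0.45;0 0 0 0 1 0 0.45;0 0 0 0 1 0 0.45"
}}

```text
time: 22.35
ee_pos: [0.5626, 0.387, 0.0828]
eef_rot: [-0.49, 0.49, 0.51, -0.51]
contact_force: [0.2, -0.8, 1.7]
grip_width: 0.0381
```

Call:
{"method": "arm_command", "body": {
  "series": "0 0 0 0 -20 0 0.45;0 0 0 0 -50 0 0.45;0 0 0 0 -80 0 0.45;0 0 0 0 -100 0 0.45;0 0 0 0 -100 0 0.6;0 0 0 0 -100 0 0.6;0 0 0 0 -100 0 0.6;0 0 0 0 -100 0 0.6"
}}

```text
time: 23.15
ee_pos: [0.5615, 0.3864, 0.1807]
eef_rot: [0.49, -0.49, -0.509, 0.511]
contact_force: [-0.7, 0.2, 0.3]
grip_width: 0.0512
```

```bash
python3 snap.py w13; python3 -c "
from h import *
go(.3755,.2742,.17,145.6)"
```

```text
t 23.2 tcp [561.6468 386.4762 180.92  ] phi -177.69067452878622 q6 0.4694410019819956 w 0.050933992971247975 F [ 0.2853 -0.807  -0.6036]
TURN [-0.1 36.7 -0.1] SHIFT [-104.7   11.5  190.5]
```

Call:
{"method": "arm_command", "body": {
  "series": "0 7 0 -20 0 38 0.7;0 14 0 -42 0 76 0.7;0 21 0 -62 0 112 0.7;0 28 0 -80 0 148 0.7;0 34 0 -97 5 178 0.7;0 36.7 0 -105 11 190 0.7;0 36.7 0 -105 11 190 0.7;0 36.7 0 -105 11 190 0.7"
}}

```text
time: 24.0
ee_pos: [0.3772, 0.2746, 0.1716]
eef_rot: [-0.625, 0.625, 0.33, -0.33]
contact_force: [0.7, 0.8, -0.1]
grip_width: 0.0597
```

```bash
python3 snap.py w14; python3 meas.py w14 .014; python3 -c "
from h import *
go(.3755,.2742,.0775,145.6)"
```

```text
[323. 208.] [140 136 138] [376.8 273.2] [25.8 75.9] 55.9
[520. 288.] [131 127 129] [553.8 365.7] [134.6 107.9] 2.6
[248. 274.] [96 94 94] [388.9 183.3] [13.7 52.8] 35.6
[401. 274.] [96 94 94] [466.7 297.9] [13.4 53.7] 75.7
[620. 390.] [195 203 202] [715.7 410.1] [50.8 38. ] 74.4
t 24.05 tcp [377.9991 274.9851 171.9102] phi 145.65625428749837 q6 1.0925132287446877 w 0.05986612908548243 F [ 0.4829 -0.04    0.5308]
TURN [0.  0.1 0.1] SHIFT [-2.2 94.4  1.7]
```

Call:
{"method": "arm_command", "body": {
  "series": "0 0 0 -2 40 1 0.7;0 0 0 -2 70 1 0.7;0 0 0 -2 85 1 0.7;0 0 0 -2 92 1 0.7;0 0 0 -2 94 1 0.7;0 0 0 -2 94 1 0.7;0 0 0 -2 94 1 0;0 0 0 -2 94 1 0"
}}

```text
time: 24.85
ee_pos: [0.3757, 0.2737, 0.0785]
eef_rot: [-0.625, 0.625, 0.331, -0.329]
contact_force: [0.3, -0.2, 0.2]
grip_width: 0.0317
```

Call:
{"method": "arm_command", "body": {
  "series": "0 0 0 0 0 0 0;0 0 0 0 0 0 0;0 0 0 0 0 0 0;0 0 0 0 0 0 0;0 0 0 0 0 0 0;0 0 0 0 -15 0 0;0 0 0 0 -50 0 0;0 0 0 0 -90 0 0"
}}

```text
time: 25.65
ee_pos: [0.3734, 0.2725, 0.1676]
eef_rot: [-0.625, 0.626, 0.329, -0.331]
contact_force: [1.1, -0.3, -2.3]
grip_width: 0.0224
```

```bash
python3 -c "
from h import *
go(.5646,.3215,.185,182.7)"
```

```text
t 25.65 tcp [373.3979 272.4607 167.6214] phi 145.60942362827143 q6 1.0932636179393707 w 0.02240217690028183 F [ 1.1442 -0.2576 -2.3039]
TURN [ -0.2 -37.1  -0.2] SHIFT [ 148.4  -18.1 -130.1]
```

Call:
{"method": "arm_command", "body": {
  "series": "0 -7 0 30 -14 -26 0;0 -14 0 60 -14 -52 0;0 -21 0 90 -14 -78 0;0 -28 0 115 -14 -102 0;0 -34 0 138 -14 -122 0;0 -37 0 147 -14 -130 0;0 -37 0 147 -14 -130 0;0 -37 0 147 -14 -130 0"
}}

```text
time: 26.45
ee_pos: [0.5645, 0.3208, 0.1811]
eef_rot: [0.489, -0.489, -0.51, 0.512]
contact_force: [-0.8, -0.7, -2.0]
grip_width: 0.0221
```

```bash
python3 -c "
from h import *
go(.5646,.3215,.084,182.7)"
```

```text
t 26.45 tcp [564.4569 320.8341 181.1375] phi -177.45234503766304 q6 0.37473057288297495 w 0.022083398853783763 F [-0.7685 -0.7005 -2.0352]
TURN [-0.1 -0.2 -0. ] SHIFT [ 0.7 97.1 -0.3]
```

Call:
{"method": "arm_command", "body": {
  "series": "0 0 0 0 25 0 0;0 0 0 0 48 0 0;0 0 0 0 66 0 0;0 0 0 0 80 0 0;0 0 0 0 88 0 0;0 0 0 0 93 0 0;0 0 0 0 96 0 0;0 0 0 0 97 0 0"
}}

```text
time: 27.25
ee_pos: [0.5655, 0.3213, 0.085]
eef_rot: [-0.488, 0.489, 0.512, -0.511]
contact_force: [-0.2, -0.2, -1.7]
grip_width: 0.0225
```

Call:
{"method": "arm_command", "body": {
  "series": "0 0 0 0 0 0 0;0 0 0 0 0 0 0;0 0 0 0 0.5 0 0;0 0 0 0 0.5 0 0;0 0 0 0 0.5 0 0.4;0 0 0 0 0.5 0 0.45;0 0 0 0 0.5 0 0.45;0 0 0 0 0.5 0 0.45"
}}

```text
time: 28.05
ee_pos: [0.5653, 0.3212, 0.0843]
eef_rot: [-0.488, 0.489, 0.511, -0.511]
contact_force: [-0.1, 0.3, -0.4]
grip_width: 0.0384
```

Call:
{"method": "arm_command", "body": {
  "series": "0 0 0 0 -20 0 0.45;0 0 0 0 -50 0 0.45;0 0 0 0 -80 0 0.45;0 0 0 0 -120 0 0.6;0 0 0 0 -150 0 0.6;0 0 0 0 -150 0 0.6;0 0 0 0 -150 0 0.6;0 0 0 0 -150 0 0.6"
}}

```text
time: 28.85
ee_pos: [0.5644, 0.3208, 0.2326]
eef_rot: [0.489, -0.488, -0.51, 0.512]
contact_force: [-0.2, 0.3, 0.4]
grip_width: 0.0516
```

```bash
python3 snap.py w15; python3 - <<'E'
from h import *
import pickle
p=robot.camera_params("side")
a=pickle.load(open("pics/w1.pkl","rb"))
v=plane(a,[[273.3,266.7],[296,264],[278.3,293.3],[300.7,290.7]],.03)*1000
print(v,v.mean(0))
go(.40,-.15,.24,100)
E
```

```text
[[ 369.2956 -254.1276   30.    ]
 [ 404.071  -249.5857   30.    ]
 [ 374.2888 -301.8835   30.    ]
 [ 409.7509 -297.2018   30.    ]] [ 389.3516 -275.6996   30.    ]
t 28.9 tcp [564.2286 320.7081 232.1871] phi -177.3908572684251 q6 0.3736684450503439 w 0.05098459930085298 F [-0.3694  0.3167  0.2658]
TURN [-0.1 82.6 -0.2] SHIFT [-462.8   -6.6  185.5]
```

View pics/w15.png

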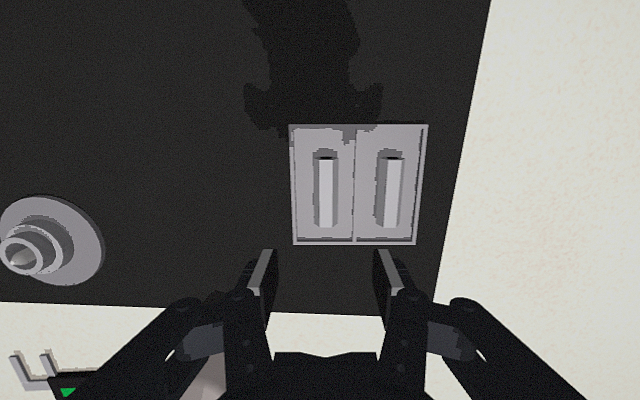

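Call:
{"method": "arm_command", "body": {
  "series": "0 8 0 -45 0 16 0.7;0 16 0 -90 0 31 0.7;0 24 0 -135 0 46 0.7;0 32 0 -180 0 62 0.7;0 40 0 -225 0 77 0.7;0 48 0 -270 0 93 0.7;0 56 0 -315 0 108 0.7;0 64 0 -360 0 124 0.7"
}}

```text
time: 29.7
ee_pos: [0.456, -0.0455, 0.2328]
eef_rot: [0.686, -0.685, -0.172, 0.174]
contact_force: [0.6, 0.5, -0.7]
grip_width: 0.0595
```

```bash
python3 -c "
from h import *
go(.3894,-.2757,.19,96)"
```

```text
t 29.7 tcp [455.9893 -45.5441 232.8287] phi 118.2995703632387 q6 0.838826210867334 w 0.05953387501868009 F [ 0.5759  0.5294 -0.6743]
TURN [-0.1 22.3 -0.1] SHIFT [-167.7   42.9 -171.1]
```

Call:
{"method": "arm_command", "body": {
  "series": "0 7 0 -30 8 -31 0.7;0 14 0 -60 16 -62 0.7;0 21 0 -90 24 -93 0.7;0 22.3 0 -120 32 -124 0.7;0 22.3 0 -150 40 -153 0.7;0 22.3 0 -168 43 -171 0.7;0 22.3 0 -168 43 -171 0.7;0 22.3 0 -168 43 -171 0.7"
}}

```text
time: 30.5
ee_pos: [0.3912, -0.2742, 0.19]
eef_rot: [0.707, -0.705, -0.038, 0.039]
contact_force: [0.0, 1.3, 0.3]
grip_width: 0.0601
```

```bash
python3 snap.py w16; python3 meas.py w16 .028; python3 - <<'E'
from h import *
import pickle
go(.3894,-.2757,.08,96)
p=pickle.load(open("pics/w16.pkl","rb"));im=cv2.imread("pics/w16.png")
m=(cv2.medianBlur(im.max(2),3)>60).astype(np.uint8)
c=max([c for c in cv2.findContours(m,0,2)[0] if cv2.pointPolygonTest(c,(323.,205.),False)>=0],key=cv2.contourArea)
a=cv2.approxPolyDP(c,3,True).reshape(-1,2);print(np.c_[a,plane(p,a,.03)[:,:2]*1000,plane(p,a,.0)[:,:2]*1000])
E
```

```text
[553.  29.] [ 38  77 126] [ 535.1 -125.6] [40.6 36.9] 6.1
[321.  91.] [159 162   1] [ 377.8 -182.8] [40.5 40.4] 6.2
[427. 136.] [ 61 136  29] [ 462.4 -207. ] [40.4 43.8] 83.1
[321. 205.] [127 124 125] [ 387.1 -273.2] [35.7 52.3] 7.3
[492. 274.] [125 121 123] [ 548.9 -328.3] [ 85.4 101.7] 81.3
[248. 274.] [95 95 95] [ 327.4 -344.4] [54.7 14. ] 76.2
[401. 274.] [96 96 96] [ 467.7 -329.2] [13.7 53.9] 26.3
[618. 366.] [199 207 207] [ 689.4 -405.9] [ 69.8 136.4] 24.8
[201. 381.] [198 208 208] [ 273.4 -476.7] [55.9 61. ] 6.0
[450. 384.] [199 208 208] [ 549.3 -451.7] [55.4 48.8] 6.5
t 30.55 tcp [ 391.5191 -273.6969  190.288 ] phi 96.31439429856509 q6 0.7173819510137041 w 0.059946658942462254 F [0.1178 0.7244 0.5831]
TURN [-0.1  0.3 -0.1] SHIFT [ -2.2 110.3  -2. ]
[[ 302.      178.      369.3131 -249.4564  367.6078 -256.9037]
 [ 302.      235.      373.5493 -299.8275  372.3972 -313.8528]
 [ 321.      230.      389.3953 -293.3476  390.3125 -306.5268]
 [ 341.      235.      407.0762 -296.1284  410.3023 -309.6707]
 [ 341.      179.      400.8255 -246.8323  403.2354 -253.937 ]]
```

Call:
{"method": "arm_command", "body": {
  "series": "0 -1 0 -3 40 -2 0.7;0 -1 0 -3 70 -2 0.7;0 -1 0 -3 90 -2 0.7;0 -1 0 -3 105 -2 0.7;0 -1 0 -3 112 -2 0.7;0 -1 0 -3 112 -2 0.7;0 -1 0 -3 112 -2 0;0 -1 0 -3 112 -2 0"
}}

```text
time: 31.35
ee_pos: [0.39, -0.2774, 0.0804]
eef_rot: [-0.705, 0.706, 0.046, -0.045]
contact_force: [2.1, -1.5, -0.9]
grip_width: 0.034
```

Call:
{"method": "arm_command", "body": {
  "series": "0 0 0 0 0 0 0;0 0 0 0 0 0 0;0 0 0 0 0 0 0;0 0 0 0 0 0 0;0 0 0 0 0 0 0;0 0 0 0 -15 0 0;0 0 0 0 -50 0 0;0 0 0 0 -90 0 0"
}}

```text
time: 32.15
ee_pos: [0.388, -0.276, 0.1689]
eef_rot: [0.707, -0.705, -0.044, 0.046]
contact_force: [0.4, -0.2, -2.1]
grip_width: 0.0337
```

```bash
python3 snap.py w17; python3 - <<'E'
from h import *
import pickle
go(.5615,-.346,.19,87)
p=pickle.load(open("pics/w16.pkl","rb"))
im=cv2.imread("pics/w16.png");m=(cv2.medianBlur(im.max(2),3)>60).astype(np.uint8)
c=[c for c in cv2.findContours(m,0,2)[0] if cv2.pointPolygonTest(c,(492.,274.),False)>=0]
a=cv2.approxPolyDP(c[0],4,True).reshape(-1,2);print(np.c_[a,plane(p,a,.016)[:,:2]*1000])
E
```

```text
t 32.2 tcp [ 391.0456 -278.6835  175.9947] phi 97.30983285288838 q6 0.6918674171294205 w 0.033781756741280804 F [ 0.8046 -0.3045  1.8569]
TURN [ 0.3 10.3  0.3] SHIFT [160.6 -12.8 -88.5]
[[ 457.      228.      512.4392 -283.9758]
 [ 430.      291.      502.934  -352.5124]
 [ 442.      303.      517.8912 -364.9356]
 [ 461.      308.      538.1748 -368.6663]
 [ 467.      300.      541.6617 -358.7162]
 [ 484.      301.      558.702  -357.994 ]
 [ 518.      329.      602.8925 -387.4427]
 [ 559.      257.      614.7823 -302.3862]]
```

Call:
{"method": "arm_command", "body": {
  "series": "0 7 0 40 -13 -22 0;0 15 0 80 -13 -44 0;0 15 0 115 -13 -64 0;0 15 0 145 -13 -80 0;0 15 0 160 -13 -88 0;0 15 0 160 -13 -88 0;0 15 0 160 -13 -88 0;0 15 0 160 -13 -88 0"
}}

```text
time: 33.0
ee_pos: [0.558, -0.3434, 0.1817]
eef_rot: [0.706, -0.705, 0.048, -0.047]
contact_force: [-0.7, 0.5, -1.5]
grip_width: 0.034
```

```bash
python3 snap.py w18; python3 meas.py w18 .012; python3 -c "
from h import *
go(.5615,-.346,.084,82.3)"
```

```text
[53. 30.] [115 117   1] [ 379.8 -185.6] [40.3 54.2] 82.4
[578.  38.] [130 135 141] [ 761.7 -239. ] [ 51.7 109.1] 73.8
[182.  47.] [ 52 126  18] [ 469.7 -207.9] [43.5 48.4] 82.3
[221. 379.] [199 207 207] [ 421.2 -527.6] [90.4 24.7] 45.7
[429. 379.] [198 206 205] [ 639.6 -556.2] [24.3 89.9] 29.0
t 33.05 tcp [ 557.991  -343.4749  181.9925] phi 82.28716271144421 q6 1.0569317376996625 w 0.033933916683687636 F [-0.4369 -0.2184 -1.7358]
TURN [-0.  -0.  -0.1] SHIFT [ 3.9 98.  -2.1]
```

View pics/w18.png

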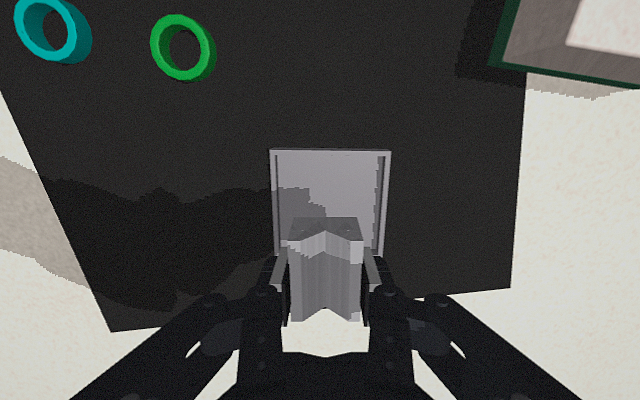

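```bash
python3 -c "
from h import *
import pickle
p=pickle.load(open('pics/w18.pkl','rb'));s,R,t=pose()
w=plane(p,[[269.5,150],[391,150]],.016);print(w*1000,np.linalg.norm(w[0]-w[1]))
m=w.mean(0)-.049*R[:,2];print('centre',m*1000,'tool',R.T@(m-t)*1000)
zt=t[2]-.0803+.03
print('block top corners tool',((plane(p,[[289,240],[363,240],[290,321],[362,321]],zt)-t)@R)*1000)"
```

```text
[[ 519.4717 -289.4157   16.    ]
 [ 616.3948 -302.5103   16.    ]] 0.09780365211703665
centre [ 561.357  -344.5197   15.9734] tool [  3.69   166.0142  -0.6739]
block top corners tool [[-16.7203  50.3349  24.4959]
 [ 16.84    50.2917  24.5349]
 [-17.9703  50.3122 -20.3285]
 [ 18.1866  50.2656 -20.2535]]
```

Call:
{"method": "arm_command", "body": {
  "series": "0 0 0 4 25 -3 0;0 0 0 4 48 -3 0;0 0 0 4 66 -3 0;0 0 0 4 80 -3 0;0 0 0 4 88 -3 0;0 0 0 4 92 -3 0;0 0 0 4 94 -3 0;0 0 0 4 95 -3 0"
}}

```text
time: 33.85
ee_pos: [0.5632, -0.3478, 0.0879]
eef_rot: [-0.705, 0.706, -0.047, 0.048]
contact_force: [0.6, 0.3, -2.0]
grip_width: 0.0341
```

Call:
{"method": "arm_command", "body": {
  "series": "0 0 0 0 1 0 0;0 0 0 0 2 0 0;0 0 0 0 2 0 0;0 0 0 0 2 0 0;0 0 0 0 2 0 0;0 0 0 0 2 0 0;0 0 0 0 2 0 0;0 0 0 0 2 0 0"
}}

```text
time: 34.65
ee_pos: [0.5627, -0.3475, 0.0851]
eef_rot: [-0.705, 0.706, -0.047, 0.047]
contact_force: [-0.4, 0.0, -2.6]
grip_width: 0.0338
```

Call:
{"method": "arm_command", "body": {
  "series": "0 0 0 0 0.5 0 0;0 0 0 0 1 0 0;0 0 0 0 1 0 0;0 0 0 0 1 0 0;0 0 0 0 1 0 0.6;0 0 0 0 1 0 0.6;0 0 0 0 1 0 0.6;0 0 0 0 1 0 0.6"
}}

```text
time: 35.45
ee_pos: [0.5629, -0.3476, 0.0843]
eef_rot: [-0.705, 0.706, -0.047, 0.048]
contact_force: [-0.3, -0.4, -0.1]
grip_width: 0.0514
```

Call:
{"method": "arm_command", "body": {
  "series": "0 0 0 0 -20 0 0.6;0 0 0 0 -50 0 0.6;0 0 0 0 -90 0 0.6;0 0 0 0 -130 0 0.6;0 0 0 -40 -160 0 0.6;0 0 0 -90 -160 20 0.6;0 0 0 -130 -160 40 0.6;0 0 0 -150 -160 60 0.6"
}}

```text
time: 36.25
ee_pos: [0.4187, -0.2662, 0.2441]
eef_rot: [0.706, -0.705, 0.049, -0.047]
contact_force: [1.1, 0.1, -0.3]
grip_width: 0.0513
```

```bash
python3 - <<'E'
from h import *
for n in("scene","side"):
    cv2.imwrite(f"pics/{n}9.png",robot.grab_frame(n)[:,:,::-1])
    a=cv2.imread(f"pics/{n}0.png");b=cv2.imread(f"pics/{n}9.png")
    p=robot.camera_params(n)
    im=b;m=(cv2.medianBlur(im.max(2),3)>55).astype(np.uint8);k,l,st,ce=cv2.connectedComponentsWithStats(m)
    for i in range(1,k):
        if 60<st[i,4]<9000: print(n,ce[i].round(),st[i,4],im[l==i].mean(0).astype(int))
    rois={"scene":[("bottle",(345,225,385,295)),("wipes",(172,175,248,240))],"side":[("bottle",(295,88,328,156)),("wipes",(408,165,508,250))]}[n]
    for nm,(x0,y0,x1,y1) in rois: print(n,nm,"mean diff",cv2.absdiff(a,b)[y0:y1,x0:x1].mean(), "shift",cv2.phaseCorrelate(np.float64(a[y0:y1,x0:x1,1]),np.float64(b[y0:y1,x0:x1,1])))
    if n=="side":cv2.imwrite("pics/fin.png",b)
print(robot.get_state()["ee_pos"],robot.get_state()["time"])
E
```

```text
scene [305. 149.] 144 [ 96 102   7]
scene [228. 162.] 759 [95 94 96]
scene [282. 160.] 153 [37 93 21]
scene [292. 181.] 165 [20 43 77]
scene [315. 218.] 1138 [113 113 115]
scene [459. 249.] 2734 [112 111 114]
scene [256. 272.] 131 [ 54 128  28]
scene bottle mean diff 3.0776190476190477 shift ((0.026341787382765602, -0.04719893972709599), 0.9792799453180611)
scene wipes mean diff 3.6576923076923076 shift ((0.0011244585172534016, -0.02742650795067192), 1.008325888364794)
side [213. 153.] 1721 [117 111 112]
side [367. 175.] 576 [99 97 97]
side [318. 199.] 719 [121 115 116]
side [322. 237.] 250 [69 66 65]
side [384. 261.] 75 [90 88 87]
side [348. 305.] 634 [ 59 109  43]
side [456. 329.] 4249 [123 117 119]
side [296. 334.] 581 [127 128  22]
side bottle mean diff 7.332144979203803 shift ((-0.03289602761594779, -0.01688049594790897), 0.9946198929303967)
side wipes mean diff 8.928392156862746 shift ((-0.07626080427438353, 0.04206595799399793), 0.8738539989946336)
[ 0.4189 -0.2648  0.244 ] 36.35
```

```bash
python3 - <<'E'
from h import *
a=-7.7*np.pi/180;u=np.array([np.cos(a),np.sin(a)]);v=np.array([-u[1],u[0]])
for n in("side","scene"):
    p=robot.camera_params(n);A=cv2.imread(f"pics/{n}0.png");B=cv2.imread(f"pics/{n}9.png")
    H=[np.r_[np.array([.5617,-.3455])+u*sx*.0175+v*sy*.0225,z] for sx in(-1,1) for sy in(-1,1) for z in(.004,.034)]
    q=proj(p,H);hull=cv2.convexHull(q.astype(np.float32)).astype(int)
    M=np.zeros(A.shape[:2],np.uint8);cv2.fillConvexPoly(M,hull,1)
    D=(cv2.GaussianBlur(cv2.absdiff(A,B),(3,3),0).max(2)>22).astype(np.uint8)
    W=cv2.dilate(M,np.ones((25,25)))
    if n=="scene":W=cv2.dilate(M,np.ones((9,9)))
    y,x=np.nonzero(D*W);Y,X=np.nonzero(M)
    print(n,"expected bbox",X.min(),X.max(),Y.min(),Y.max(),"changed bbox",*np.percentile(x,[3,97]),*np.percentile(y,[3,97]),"IoU",(D*M).sum()/((D*W|M)>0).sum())
E
```

```text
side expected bbox 435 478 302 346 changed bbox 439.0 477.0 307.0 347.0 IoU 0.4332865168539326
scene expected bbox 217 237 150 168 changed bbox 219.0 235.0 151.0 166.0 IoU 0.7410071942446043
```

```bash
python3 -c "
from plant import robot
print(robot.close_job())"
```

```text
the job is handed in; nothing more can be done
None
```

All five parts are put away and the job was handed in at about 36 s of the 128 s; it reported no verdict.

- **Rings:** the large ring is at the bottom of the post and the small one on top, both flat. A wrist picture taken after each placing showed this.
- **Spacers:** one lies along each lane of the two-lane tray, seen in a wrist picture after the second was placed.
- **V-block:** it was lowered into the square tray, with the weight gone from the wrist when the fingers opened. My last look at this one was by numbers only, because the picture limit was used up.
    - The area that changed in the scene and side pictures matches an upright block at the tray's middle to within a few pixels.
    - The overlap with that shape was 0.74 in the scene view but only 0.43 in the side view. I did not find out why the side view was lower.
- **Bystanders:** the bottle and the wipes box show less than 0.1 pixel of shift in both fixed views.
- **Arm:** it was withdrawn with empty fingers. The largest wrist force reported at the end of a move was about 20 N, on closing on the small ring.

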